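# Slide the matching printing block into the form and start the lock-up clamp

## Task

Of the three mounted flower blocks on the bench, find the one whose width fills the opening left in the steel chase beside its wooden spacer, and slide it in lengthwise through the open end until it is fully home against the back bar. Slide the blocks flat on the bench, never lifting or tipping any of them; wrong blocks may be pushed aside, but leave the ink tin, the jar and the composing stick where they are. Once the block is home, press the green start button of the lock-up clamp fully down and let it come up again.

Things in the scene. Friction and masses are not known exactly. Their poses are not given: they have to be found in the camera images.
- chase: Fixed U-shaped frame of dark steel bars 12 mm thick, 16 mm high. Origin: on the bench, middle of its open mouth, which faces the robot; x points into it, y to its left. Inside: x 0 to 96 mm (back bar), y -49.5 to 49.5 mm; mouth ends rounded. A spacer of thickness t against the right bar leaves an opening 99 mm - t wide with its middle at y = t/2. Block home: centre at x = 48 mm, y = t/2.
- slot (a point): Point on the bench in the chase at its x = 48 mm, y = -49.5 mm (right bar's inner face): the origin of the spacer in use lies here.
- spacer_thin: Brown wooden spacer bar, fixed, 12 mm thick, 96 mm long (its x, parallel to the chase's x), 16 mm high. Origin: on the bench, mid length, on its right (-y) face; the bar reaches 12 mm to +y. One of the three spacers (varies) lies in the chase at point slot; the others lie spare outside, one on each flank. In use it leaves an opening 87 mm wide, for the 82 mm block.
- spacer_medium: Brown wooden spacer bar, fixed, 24 mm thick, 96 mm long (its x, parallel to the chase's x), 16 mm high. Origin: on the bench, mid length, on its right (-y) face; the bar reaches 24 mm to +y. One of the three spacers (varies) lies in the chase at point slot; the others lie spare outside, one on each flank. In use it leaves an opening 75 mm wide, for the 70 mm block.
- spacer_thick: Brown wooden spacer bar, fixed, 36 mm thick, 96 mm long (its x, parallel to the chase's x), 16 mm high. Origin: on the bench, mid length, on its right (-y) face; the bar reaches 36 mm to +y. One of the three spacers (varies) lies in the chase at point slot; the others lie spare outside, one on each flank. In use it leaves an opening 63 mm wide, for the 58 mm block.
- block_narrow: Loose printing block: pale wood, copper face, red flower. 96 mm long (its x), 58 mm wide (its y), 23 mm high, about 0.3 kg. The blocks differ only in width. Origin: centre of underside, z up. Start: one in front of the chase's mouth, one to the left, one to the right (shuffled), x turned up to 0.6 rad from the chase's x. Goes in with x along the chase's x, either way round.
- block_middle: Loose printing block: pale wood, copper face, red flower. 96 mm long (its x), 70 mm wide (its y), 23 mm high, about 0.3 kg. The blocks differ only in width. Origin: centre of underside, z up. Start: one in front of the chase's mouth, one to the left, one to the right (shuffled), x turned up to 0.6 rad from the chase's x. Goes in with x along the chase's x, either way round.
- block_wide: Loose printing block: pale wood, copper face, red flower. 96 mm long (its x), 82 mm wide (its y), 23 mm high, about 0.3 kg. The blocks differ only in width. Origin: centre of underside, z up. Start: one in front of the chase's mouth, one to the left, one to the right (shuffled), x turned up to 0.6 rad from the chase's x. Goes in with x along the chase's x, either way round.
- start_top (a point): Centre of the top face of the green round start button (radius 16 mm) that stands up out of a low yellow housing fixed on the bench; it is pressed straight down. The point moves with the button.
- start (a joint): Travel of the start button: 0 = up, 0.007 m = fully down; a spring returns it, 5 N holds it fully down.
- start_base: Low round yellow housing of the start button, fixed, 48 mm across, 12 mm high; the button's top is 23 mm above the bench. Origin: centre of its underside. It stands to the left or right of the chase; the ink tin stands on the other side.
- ink_tin: Bystander: ink tin, 72 mm across, 55 mm high, loose, upright; origin at the centre of its underside.
- jar: Bystander: closed jar, 56 mm across, 75 mm high, loose, upright; origin at the centre of its underside.
- stick: Bystander: steel composing stick with a brass stop, 100 mm long (x), 35 mm wide (y), 32 mm high, loose; origin at the centre of its underside.
There are look-alikes about, which are no part of the job. What is shaped like the block_wide but blue or turquoise is not meant. Leave any purple look-alike of the chase alone.

How it is judged:
By the outcome, as a careful person would: the job done as asked, in the order asked, and still so for the second after the job is handed in, with the robot touching nothing.
It also fails if it takes over 64 s, if anything falls off the work surface, if the arm or the gripper's body presses on something with over 40 N, if the wrist force passes 120 N, or if a joint passes its speed limit or range.

## Robot

A 7-joint arm with a two-finger parallel gripper is mounted at the origin on the work surface. World frame = base frame: x ahead of the robot, y to its left, z up, the work surface at z = 0. Lengths are in m, angles in rad, forces in N, time in s.
With the tool pointing down it reaches from about 0.4 to 0.85 m from the base axis. Payload 10.4 kg.
Tool frame: the origin (TCP) lies at the very end of the fingers, on their centre line; the grasp point (between the pads) lies 19 mm behind it; z points along the fingers, y is the line along which they close (so a half turn about z gives the same grasp; the last joint's range is limited). The gripper opens to 87 mm and grips with 3 to 60 N. Pads are 19 mm wide; open, the fingers measure 117 mm over their backs; the gripper's body (75 mm by 190 mm) begins 51 mm behind the grasp point.
Start: joints at [-1.125, 0.332, -0.065, 1.46, 0.022, 1.35, -0.088], TCP at [0.282, 0.558, 0.223] pointing down, gripper open.
Joint ranges: [-2.6, 2.6], [-0.5, 2.12], [-1.47, 1.34], [0.16, 2.42], [-1.27, 4.41], [0.06, 2.06], [-2.6, 2.6]. Speed limits (rad/s): [2.22, 2.22, 2.79, 2.79, 3.14, 3.14, 3.14].

## Interface

Orientations are given as a unit quaternion [x, y, z, w].
In Python, from bench import status, camera, order gives the robot as it stands.
- The arm moves only by the tool jog_arm, never from a script. Its argument "plan" is a list of rows, each a list of 7 numbers: the turn, a rotation vector about the tool's x, y, z in rad, then the shift along the tool's x, y, z in mm, then the opening, from -1 (shut) to 1 (fully open). A call has 1 to 12 rows; each row is the pose to reach, as a shift and turn from the pose commanded when the call began, along the tool's axes at that moment; what a row does not reach only later rows make up. A row lasts 1/10 s, in which the tool goes at most 50 mm and 8.59 degrees, less where a joint would pass 70% of its speed; a pose out of reach is approached as far as the arm can. A call with a gripper value outside its range is refused whole. The fingers move at their own pace and stop on an object; "squeeze" is the grip in N (left out, the last holds). Time passes only in rows, so rows that repeat a pose let the fingers close. It gives the time, the measured TCP pose, the force, the opening and the grip force at its end, in the units of the state.
- status.read_state(): the state, without advancing time (a new reading comes with each control period).
- camera(name): name is "scene" or "top"; returns a dict with "image" (480x640x3 uint8, red, green, blue), "z_map" (480x640 float32, m along the optical axis (not along the pixel's ray), 0 where there is no reading), "fx", "fy", "cx", "cy" (pixels), "k1" (the pictures are not rectified: a ray, as slopes to the right and down, at radius r is drawn at 1 + k1 r^2 times it, then the intrinsics apply), "world_from_camera" (4x4, takes a point from camera to world coordinates). Camera axes: x right, y down, z forward; pixel columns grow to the right and rows downward; lengths in m; the calibration is good to about 2 mm. A picture is of the moment at which its call begins.
- order.close_job(): hands the job in; it is judged then, once.
The state is a dict: "time": time; "joint_positions": joint angles; "joint_vel": joint speeds; "joint_torque": joint torques, N m; "ee_pos": TCP position; "eef_rot": TCP orientation; "ft_force": force on the tool from outside, world axes, zero at the start; "torque": the same for the moment, N m; "width": finger opening in m; "grip_force": force on a finger pad.
Only numpy, scipy, OpenCV 4.12 (cv2) and the standard library are available. Lean on these libraries where they do the work, as an engineer would, in place of code of your own. Each camera call takes 0.05 s, during which the arm holds its last target. There are 200 camera calls.

## Working session

There is one attempt and no reset: what is moved stays moved. The work goes in short steps, Python scripts to look and compute and a tool call to move; the robot and the scene stay as the last step left them, time stands still between calls to the robot, and variables do not carry over. Pictures are saved under pics/ and viewed, at most 10 in all, crops included, and the job is handed in when it is done.

Besides the shell and the picture viewer there is one more tool, called after "Emit:" in YAML: its name, and indented under it one key for each argument. jog_arm: Moves the arm, as the interface text tells. Its arguments: {"type":"object","properties":{"plan":{"type":"array"},"squeeze":{"type":"number"}},"required":["plan"]}

```bash
ls; mkdir -p pics; python3 - <<'E'
from bench import status,camera
import cv2,numpy as np
print(status.read_state())
for n in("scene","top"):
    c=camera(n); cv2.imwrite(f"pics/{n}0.png",c["image"][...,::-1]); np.savez(f"{n}0.npz",**c)
    print(n,c["fx"],c["cx"],c["cy"],c["k1"],c["world_from_camera"].round(3).tolist())
E
```

```text
pics
{'time': 0.0, 'joint_positions': array([-1.12460151,  0.33289679, -0.06467975,  1.46094421,  0.02161798,
        1.34988342, -0.0885219 ]), 'joint_vel': array([ 0.00157393, -0.00030228,  0.00081475,  0.00010611,  0.00192636,
        0.00107872,  0.00101849]), 'joint_torque': array([ 8.95584321e-05, -6.23259258e+01,  2.47710018e-02, -3.89899457e+01,
       -6.13438594e-02,  3.96535336e-02,  1.10538006e-04]), 'ee_pos': array([0.2822301 , 0.55721757, 0.22173694]), 'eef_rot': array([ 2.32264651e-01,  9.72652362e-01, -7.07358962e-04, -1.22784866e-04]), 'ft_force': array([ 0.61629846, -0.00728042, -0.1533264 ]), 'torque': array([ 0.01822418, -0.0022127 , -0.0343944 ]), 'grip_force': 0.0, 'width': 0.08739839544453816}
scene 496.8434080558614 322.68776974823385 238.80910659918183 -0.08798841524780475 [[-0.562, 0.543, -0.624, 1.094], [0.827, 0.363, -0.429, 0.369], [-0.006, -0.757, -0.654, 0.63], [0.0, 0.0, 0.0, 1.0]]
top 468.5877974291535 315.12575088723645 239.1441671087563 -0.09144393041739028 [[-0.022, -0.989, 0.147, 0.37], [-1.0, 0.023, 0.002, -0.018], [-0.005, -0.147, -0.989, 0.996], [0.0, 0.0, 0.0, 1.0]]
```

View pics/scene0.png

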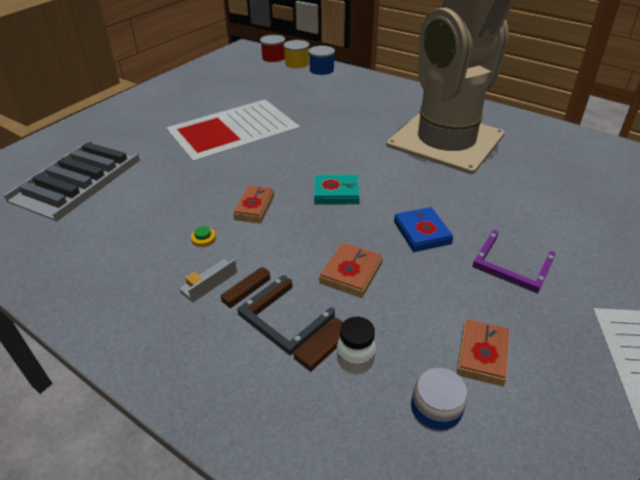

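View pics/top0.png

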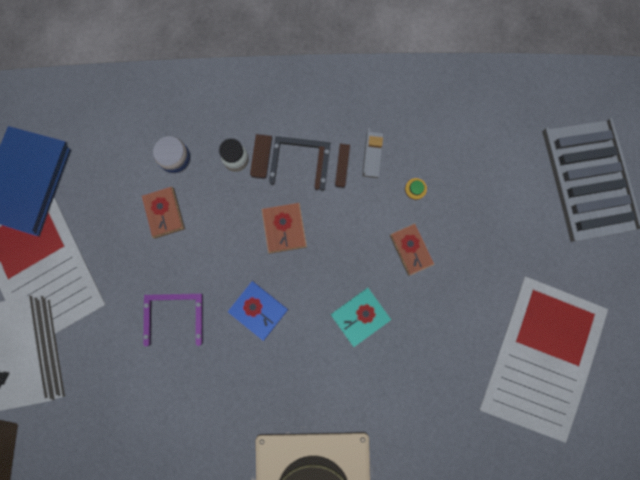

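Top view: the dark chase is at (300,165) with its mouth toward the robot. A thin-looking spacer is inside on the right at (322,170), with spares at (261,156) and (343,166). The button is at (416,188), tin (171,153), jar (232,153), stick (374,155).
Candidates (top px): copper blocks at (163,213), (285,228) and (412,250). Blue (258,310) and turquoise (361,318) are excluded, as is the purple chase (173,318). I'll measure the widths next.

```bash
cat > h.py <<'E'
import numpy as np,cv2
def K(c): return np.array([[c["fx"],0,c["cx"]],[0,c["fy"],c["cy"]],[0,0,1.]]),np.array([float(c["k1"]),0,0,0])
def rays(c,uv):
    uv=np.asarray(uv,float).reshape(-1,1,2); k,d=K(c)
    n=cv2.undistortPointsIter(uv,k,d,None,None,(3,50,1e-10)).reshape(-1,2)
    return np.c_[n,np.ones(len(n))]
def atz(c,uv,z):
    T=c["world_from_camera"]; r=rays(c,uv)@T[:3,:3].T; o=T[:3,3]
    return o+r*((z-o[2])/r[:,2])[:,None]
def depthpts(c,uv):
    uv=np.asarray(uv,int); z=c["z_map"][uv[:,1],uv[:,0]]; T=c["world_from_camera"]
    return (rays(c,uv)*z[:,None])@T[:3,:3].T+T[:3,3]
def cloud(c):
    v,u=np.mgrid[:480,:640]; return depthpts(c,np.c_[u.ravel(),v.ravel()]).reshape(480,640,3)
E
python3 - <<'E'
from h import *
for n in("top","scene"):
    c=dict(np.load(n+"0.npz")); hsv=cv2.cvtColor(c["image"],cv2.COLOR_RGB2HSV); P=cloud(c)
    P2=P
    h,s,v=cv2.split(hsv)
    near=(np.abs(P[...,0]-.5)<.4)&(np.abs(P[...,1])<.45)
    masks={"copper":((h<16)|(h>172))&(s>110)&(v>95)&near&(P[...,2]>.008),
     "brown":((h<16)|(h>172))&(s>60)&(v<95)&(P[...,2]>.006)&near,
     "green":(h>50)&(h<75)&(s>120)&near}
    for k,m in masks.items():
        N,L,st,ce=cv2.connectedComponentsWithStats(m.astype(np.uint8))
        for i in range(1,N):
            if st[i,4]<60: continue
            q=P[L==i]; z=np.median(q[:,2]); 
            cs,_=cv2.findContours((L==i).astype(np.uint8),0,1)
            ct=max(cs,key=len).reshape(-1,2)
            w=atz(c,ct,z); r=cv2.minAreaRect((w[:,:2]*1000).astype(np.float32))
            print(n,k,ce[i].round(),"z",round(z*1000,1),"rect mm",np.round(r[0],1),np.round(r[1],1),round(r[2],1))
c=dict(np.load("top0.npz"))
im=c["image"][100:280,130:450,::-1]
cv2.imwrite("pics/crop1.png",cv2.resize(im,(800,450),interpolation=cv2.INTER_CUBIC))
E
```

```text
top copper [162. 210.] z 22.6 rect mm [582.4 312. ] [88.6 62.8] 16.6
top copper [284. 226.] z 22.6 rect mm [541.4  50.5] [89.2 73.9] 8.3
top copper [412. 247.] z 22.7 rect mm [ 489.3 -218.5] [87.5 51.4] 22.6
top copper [252. 307.] z 23.2 rect mm [376.4 117.4] [32.3 32.4] 25.4
top copper [365. 313.] z 23.4 rect mm [ 358.1 -115.5] [32.6 32. ] 12.1
top brown [260. 156.] z 15.5 rect mm [702.4  99.6] [32.6 93.2] 81.9
top brown [342. 165.] z 15.5 rect mm [677.4 -77.9] [17.7 92.8] 81.6
top brown [319. 167.] z 15.7 rect mm [672.8 -28.1] [ 7.5 93.1] 81.8
top green [416. 187.] z 22.4 rect mm [ 622.6 -235.7] [24.  22.1] 88.9
scene copper [330. 184.] z 24.1 rect mm [ 359.1 -115.2] [34.1 34.9] 14.5
scene copper [253. 201.] z 23.7 rect mm [ 493.9 -215.3] [97.9 56.7] 22.5
scene copper [426. 227.] z 24.1 rect mm [377.5 117.5] [33.  33.9] 76.3
scene copper [351. 266.] z 23.2 rect mm [545.5  52.8] [96.6 79.9] 8.2
scene copper [484. 348.] z 22.8 rect mm [586.  313.6] [96.6 68.3] 16.2
scene brown [245. 286.] z 15.7 rect mm [681.6 -74.3] [32.1 99.2] 83.4
scene brown [270. 296.] z 15.5 rect mm [674.5 -24.2] [19.  94.1] 81.7
scene brown [319. 344.] z 15.5 rect mm [707.  101.1] [ 42.5 100.5] 82.5
scene green [202. 232.] z 22.9 rect mm [ 626.8 -232.1] [36.4 26.7] 45.3
```

View pics/crop1.png

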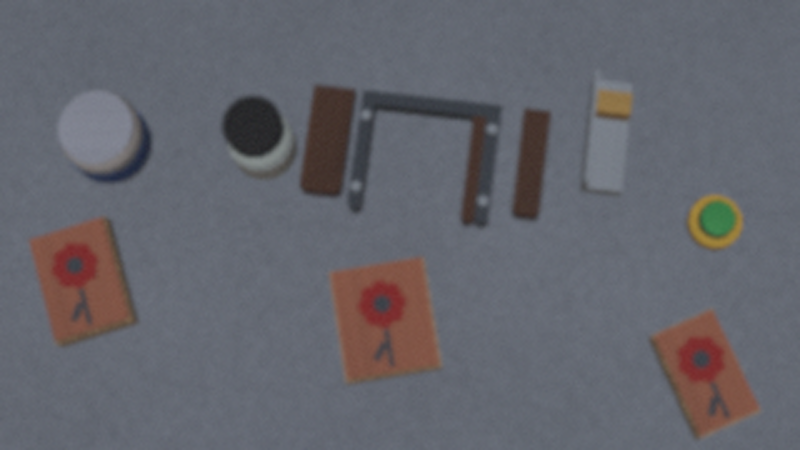

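The spacer in use is the thin one (12 mm), with thick and medium lying spare, so I need the 82 mm block. That is the middle copper block at (285,228), which measures about 80–82 mm wide. I'll refine the poses by fitting models to the height silhouettes in both views.

```bash
cat > fit.py <<'E'
from h import *
from scipy.optimize import minimize
S=8
def proj(c,X):
    T=c["world_from_camera"]; R=T[:3,:3].T; k,d=K(c)
    return cv2.projectPoints(np.asarray(X,float),cv2.Rodrigues(R)[0],-R@T[:3,3],k,d)[0].reshape(-1,2)
def boxc(x0,x1,y0,y1,h,z0=0): return np.array([[x,y,z] for x in(x0,x1) for y in(y0,y1) for z in(z0,h)])
def place(p,B):
    a=p[2]; R=np.array([[np.cos(a),-np.sin(a),0],[np.sin(a),np.cos(a),0],[0,0,1]]); return B@R.T+[p[0],p[1],0]
def fit(c,boxes,p0,zthr):
    P=cloud(c)
    uv=np.vstack([proj(c,place(p0,B)) for B in boxes]); u0,v0=(uv.min(0)-8).astype(int); u1,v1=(uv.max(0)+8).astype(int)
    reg=np.zeros((480,640),np.uint8)
    for B in boxes: cv2.fillConvexPoly(reg,cv2.convexHull(proj(c,place(p0,B)).astype(np.int32)),1)
    reg=cv2.dilate(reg,np.ones((13,13)))[v0:v1,u0:u1]
    M=((P[...,2]>zthr)&(c["z_map"]>0)).astype(np.float32)[v0:v1,u0:u1]
    def cost(p):
        im=np.zeros(((v1-v0)*S,(u1-u0)*S),np.uint8)
        for B in boxes:
            q=(proj(c,place(p,B))-[u0,v0]+.5)*S-.5
            cv2.fillConvexPoly(im,cv2.convexHull(np.round(q).astype(np.int32)),255)
        r=cv2.resize(im,(u1-u0,v1-v0),interpolation=cv2.INTER_AREA)/255.
        return (((r-M)**2)*reg).sum()
    best=None
    for d in(.004,.002):
        p=p0 if best is None else best.x
        s=np.vstack([p]+[np.array(p)+np.eye(3)[i]*[d,d,.03][i] for i in range(3)])
        best=minimize(cost,p,method="Nelder-Mead",options=dict(initial_simplex=s,xatol=1e-4,fatol=.05))
    return best.x,best.fun,M.sum()
def block(w,zt=.006): return [boxc(-.048,.048,-w/2,w/2,.023,zt)]
def chase(t=.012,zt=.006):
    return [boxc(0,.108,.0495,.0615,.016,zt),boxc(0,.108,-.0615,-.0495+t,.016,zt),boxc(.096,.108,-.0615,.0615,.016,zt)]
E
cat > run1.py <<'E'
from fit import *
import sys
tag=sys.argv[1]; C={n:dict(np.load(n+tag+".npz")) for n in("top","scene")}
jobs={"block":(block(.082),eval(sys.argv[2]) if len(sys.argv)>2 else (.544,.0515,.145)),"chase":(chase(),(.629,.021,-.143)),
 "spare":( [boxc(-.048,.048,-.012,.012,.016,.006)],(.679,-.076,-.143)),"btn":([boxc(-.016,.016,-.016,.016,.02,.006)],(.625,-.234,0))}
for k in ("block","chase","spare"):
    for n in C:
        p,f,m=fit(C[n],jobs[k][0],jobs[k][1],.006); print(k,n,(p*1000).round(1),"deg",np.degrees(p[2]).round(2),"cost",round(f,1),m)
E
python3 run1.py 0
```

```text
block top [541.2  49.8 144.9] deg 8.3 cost 24.0 1757.0
block scene [542.5  50.9 140.5] deg 8.05 cost 49.6 2109.0
chase top [ 632.5   21.8 -144.1] deg -8.25 cost 231.3 1585.0
chase scene [ 632.6   22.3 -146.1] deg -8.37 cost 645.9 4462.0
spare top [ 678.6  -79.  -144.8] deg -8.3 cost 28.1 640.0
spare scene [ 678.1  -78.4 -121.1] deg -6.94 cost 212.4 1840.0
```

```bash
cat > go.py <<'E'
import sys,numpy as np
from scipy.spatial.transform import Rotation as Ro
from bench import status
# target x y z (mm), world angle of tool y (deg)
x,y,z,a=map(float,sys.argv[1:5]); s=status.read_state(); R=Ro.from_quat(s["eef_rot"])
b=np.radians(a); Y=np.array([np.cos(b),np.sin(b),0]); Z=np.array([0,0,-1.]); T=Ro.from_matrix(np.c_[np.cross(Y,Z),Y,Z])
print("t",round(s["time"],2),"pos",(s["ee_pos"]*1000).round(1),"yaw",np.degrees(np.arctan2(*R.as_matrix()[[1,0],1])).round(2),"F",s["ft_force"].round(1),"w",s["width"]*1000)
print("rotvec",(R.inv()*T).as_rotvec().round(4),"shift",R.inv().apply(np.array([x,y,z])-s["ee_pos"]*1000).round(1))
E
python3 go.py 507.2 45.3 120 98.2
```

```text
t 0.1 pos [282.2 557.3 221.9] yaw 63.14 F [ 0.2 -0.7 -0. ] w 87.18332628747171
rotvec [-1.200e-03 -3.000e-04 -6.118e-01] shift [-432.  -355.   102.3]
```

Emit:
jog_arm:
  plan:
    - [0,0,-0.612,-432,-355,102,1]
    - [0,0,-0.612,-432,-355,102,1]
    - [0,0,-0.612,-432,-355,102,1]
    - [0,0,-0.612,-432,-355,102,1]
    - [0,0,-0.612,-432,-355,102,1]
    - [0,0,-0.612,-432,-355,102,1]
    - [0,0,-0.612,-432,-355,102,1]
    - [0,0,-0.612,-432,-355,102,1]
    - [0,0,-0.612,-432,-355,102,1]
    - [0,0,-0.612,-432,-355,102,1]
    - [0,0,-0.612,-432,-355,102,1]
    - [0,0,-0.612,-432,-355,102,1]

```text
time: 1.3
ee_pos: [0.5079, 0.0408, 0.1197]
eef_rot: [-0.069, 0.998, -0.001, -0.0]
ft_force: [0.1, 1.1, 0.1]
width: 0.0871
grip_force: 0.0
```

```bash
python3 go.py 507.2 45.3 50 98.2
```

```text
t 1.3 pos [507.9  40.8 119.7] yaw 97.93 F [0.1 1.1 0.1] w 87.12666604343141
rotvec [-0.0015 -0.0008 -0.0047] shift [-0.   4.7 69.7]
```

Emit:
jog_arm:
  plan:
    - [0,0,0,0,0,40,1]
    - [0,0,0,0,0,70,1]
    - [0,0,0,0,0,70,1]
    - [0,0,0,0,0,70,1]

```text
time: 1.7
ee_pos: [0.5072, 0.0457, 0.0509]
eef_rot: [-0.072, 0.997, -0.0, -0.0]
ft_force: [0.2, -0.5, 1.0]
width: 0.0872
grip_force: 0.0
```

```bash
python3 go.py 507.2 45.3 5 98.2
python3 - <<'E'
from bench import camera
import cv2,numpy as np
for n in("scene","top"):
    c=camera(n); np.savez(f"{n}1.npz",**c)
    if n=="scene": im=c["image"][170:320,260:440,::-1]; cv2.imwrite("pics/s1.png",cv2.resize(im,(720,600),interpolation=cv2.INTER_CUBIC))
E
```

```text
t 1.7 pos [507.2  45.7  50.9] yaw 98.21 F [ 0.2 -0.5  1. ] w 87.24570742325125
rotvec [-0.0002 -0.0009  0.0002] shift [ 0.1 -0.4 45.9]
```

View pics/s1.png

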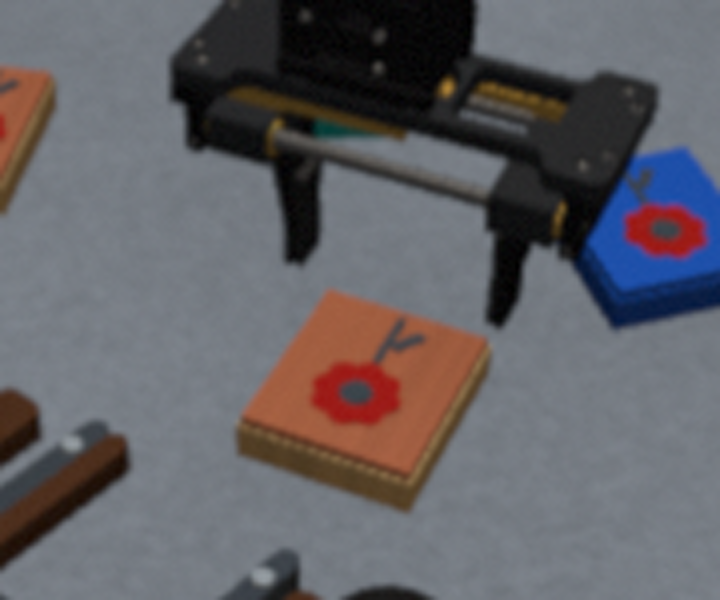

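The crop shows the fingers above the rear part of the block, with tips at crop (297,258) and (497,322) straddling it. I'll check the tip midpoint against the TCP, then descend to just above the block top.

```bash
python3 - <<'E'
from fit import *
c=dict(np.load("scene1.npz"))
w=atz(c,[(260+297/4,170+258/4),(260+497/4,170+322/4)],.0509)*1000; print(w.round(1),w.mean(0).round(1),np.hypot(*(w[1]-w[0])[:2]))
t=dict(np.load("top1.npz"))
P=cloud(t)
q=P[(np.abs(P[...,2]-.06)<.008)&(np.abs(P[...,0]-.51)<.05)&(np.abs(P[...,1]-.045)<.09)]
print(len(q),(q*1000).round(0)[:10].tolist())
E
```

```text
[[5.202e+02 1.000e-01 5.090e+01]
 [5.078e+02 9.570e+01 5.090e+01]] [514.   47.9  50.9] 96.4705739351029
0 []
```

Emit:
jog_arm:
  plan:
    - [0,0,0,0,0,24,1]
    - [0,0,0,0,0,24,1]
    - [0,0,0,0,0,24,1]

```text
time: 2.1
ee_pos: [0.5078, 0.0459, 0.0277]
eef_rot: [-0.072, 0.997, 0.0, 0.0]
ft_force: [-0.9, 1.4, -0.7]
width: 0.0871
grip_force: 0.0
```

Emit:
jog_arm:
  plan:
    - [0,0,0,0,-0.5,2,1]
    - [0,0,0,0,-0.5,4,1]
    - [0,0,0,0,-0.5,6,1]
    - [0,0,0,0,-0.5,7,1]
    - [0,0,0,0,-0.5,7,1]

```text
time: 2.6
ee_pos: [0.5074, 0.0452, 0.0194]
eef_rot: [-0.072, 0.997, 0.0, -0.0]
ft_force: [-0.2, 0.4, -0.4]
width: 0.0874
grip_force: 0.0
```

Clear below the block top with no force. I'll go down to about 5 mm and close gently.

Emit:
jog_arm:
  plan:
    - [0,0,0,0,0,7,1]
    - [0,0,0,0,0,14,1]
    - [0,0,0,0,0,14,1]
    - [0,0,0,0,0,14,0.8]
    - [0,0,0,0,0,14,0.7]
    - [0,0,0,0,0,14,0.7]
    - [0,0,0,0,0,14,0.7]
    - [0,0,0,0,0,14,0.7]
  squeeze: 15

```text
time: 3.4
ee_pos: [0.5074, 0.0452, 0.0055]
eef_rot: [-0.072, 0.997, 0.0, -0.0]
ft_force: [0.2, -1.4, -2.4]
width: 0.0815
grip_force: 15.0
```

```bash
python3 go.py 507.2 45.3 5 98.2
```

```text
t 3.4 pos [507.4  45.2   5.5] yaw 98.21 F [ 0.2 -1.4 -2.4] w 81.4854213003961
rotvec [ 0.0001 -0.0001  0.0001] shift [0.2 0.1 0.5]
```

```bash
python3 go.py 539.4 41.7 5.5 81.7
```

```text
t 3.4 pos [507.4  45.2   5.5] yaw 98.21 F [ 0.2 -1.4 -2.4] w 81.4854213003961
rotvec [ 1.000e-04 -1.000e-04  2.881e-01] shift [-31.2  -8.    0. ]
```

Emit:
jog_arm:
  plan:
    - [0,0,0.06,-3,-1,0,0.7]
    - [0,0,0.12,-8,-2,0,0.7]
    - [0,0,0.18,-14,-4,0,0.7]
    - [0,0,0.24,-20,-6,0,0.7]
    - [0,0,0.288,-27,-7.5,0,0.7]
    - [0,0,0.288,-31,-8,0,0.7]
    - [0,0,0.288,-31,-8,0,0.7]
    - [0,0,0.288,-31,-8,0,0.7]
  squeeze: 20

```text
time: 4.2
ee_pos: [0.5392, 0.0417, 0.0055]
eef_rot: [0.072, 0.997, 0.0, -0.0]
ft_force: [0.5, -0.1, -1.9]
width: 0.0818
grip_force: 20.0
```

```bash
python3 go.py 539.4 41.7 5.5 81.7; python3 - <<'E'
from bench import camera
from fit import *
for n in("scene","top"):
    c=camera(n); np.savez(f"{n}2.npz",**c); im=c["image"][:,:,::-1]
    im=im[190:380,200:400] if n=="scene" else im[120:270,200:400]
    cv2.imwrite(f"pics/{n}2.png",cv2.resize(im,None,fx=3,fy=3,interpolation=cv2.INTER_CUBIC))
a=cv2.imread("pics/scene2.png")
E
```

```text
t 4.2 pos [539.2  41.7   5.5] yaw 81.77 F [ 0.5 -0.1 -1.9] w 81.83410393873271
rotvec [ 0.     -0.      0.0012] shift [-0.2 -0.  -0. ]
```

View pics/scene2.png

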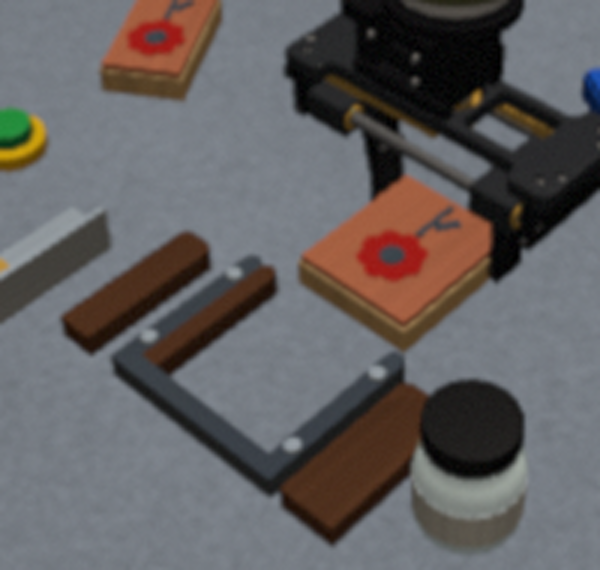

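The crop shows the block gripped in front of the mouth. Its front edge runs from about crop (302,262) to (404,328), and the opening lies between the spacer at (275,275) and the left bar at (380,365). I'll check the lateral alignment by fitting both in the same pictures.

```bash
cat > al.py <<'E'
import fit as F; from fit import *
import sys
tag=sys.argv[1]
src=open("fit.py").read()
src=src.replace("np.ones((13,13)))[v0:v1,u0:u1]","np.ones((kk,kk)))[v0:v1,u0:u1]; reg=reg*(keep(c)[v0:v1,u0:u1] if keep else 1)").replace("p0,zthr)","p0,zthr,kk=7,keep=None)")
exec(src)
v,u=np.mgrid[:480,:640]
g=np.radians(-8.3)
def keep(c):
    w=atz(c,np.c_[u.ravel(),v.ravel()],.015)[:,:2]-TC
    return ((w@[np.cos(g),np.sin(g)])>-.012).reshape(480,640)
tc=np.array([float(x) for x in sys.argv[2:4]])/1000  # tcp xy
TC=tc+.035*np.array([np.cos(g),np.sin(g)])
for n in("top","scene"):
    c=dict(np.load(n+tag+".npz")); 
    pc,f,m=fit(c,chase(),(.6325,.022,g),.006); pb,f2,m2=fit(c,block(.082),(TC[0],TC[1],g),.006,11,keep)
    a=pc[2]; d=pb[:2]-pc[:2]
    print(n,"chase",(pc*1000).round(1),round(f),"block",(pb*1000).round(1),round(f2),"rel x,y mm",(np.array([d@[np.cos(a),np.sin(a)],d@[-np.sin(a),np.cos(a)]])*1000).round(1),"dyaw deg",np.degrees(pb[2]-a).round(2))
E
python3 al.py 2 539.2 41.7
```

```text
top chase [ 632.4   21.6 -139. ] 301 block [ 595.3   45.7 -224.9] 286 rel x,y mm [-40.1  18.8] dyaw deg -4.92
scene chase [ 632.6   22.1 -142.1] 238 block [ 574.4   36.7 -134.2] 45 rel x,y mm [-59.7   6.2] dyaw deg 0.45
```

Scene view: the block is at y = 6.2 (target 6), yaw error under 0.5°. Inserting now.

Emit:
jog_arm:
  plan:
    - [0,0,0,-6,0,0,0.7]
    - [0,0,0,-12,0,0,0.7]
    - [0,0,0,-17,0,0,0.7]
    - [0,0,0,-22,0,0,0.7]
    - [0,0,0,-27,0,0,0.7]
    - [0,0,0,-32,0,0,0.7]
    - [0,0,0,-32,0,0,0.7]

```text
time: 5.0
ee_pos: [0.5717, 0.0369, 0.0055]
eef_rot: [0.072, 0.997, -0.0, 0.0]
ft_force: [0.5, -0.8, -4.1]
width: 0.0818
grip_force: 20.0
```

Emit:
jog_arm:
  plan:
    - [0,0,0,-6,0,0,0.7]
    - [0,0,0,-12,0,0,0.7]
    - [0,0,0,-18,0,0,0.7]
    - [0,0,0,-24,0,0,0.7]
    - [0,0,0,-30,0,0,0.7]
    - [0,0,0,-36,0,0,0.7]
    - [0,0,0,-41,0,0,0.7]
    - [0,0,0,-41,0,0,0.7]

```text
time: 5.8
ee_pos: [0.6123, 0.031, 0.0055]
eef_rot: [0.072, 0.997, -0.0, 0.0]
ft_force: [0.4, -0.3, -3.8]
width: 0.0819
grip_force: 20.0
```

```bash
python3 go.py 539.4 41.7 5.5 81.7; python3 - <<'E'
from bench import camera
from fit import *
c=camera("scene"); im=c["image"][190:380,200:400,::-1]
cv2.imwrite("pics/s3.png",cv2.resize(im,None,fx=3,fy=3,interpolation=cv2.INTER_CUBIC))
E
```

```text
t 5.8 pos [612.3  31.    5.5] yaw 81.7 F [ 0.4 -0.3 -3.8] w 81.90488255488545
rotvec [ 0.      0.0007 -0.0001] shift [73.7  0.  -0. ]
```

View pics/s3.png

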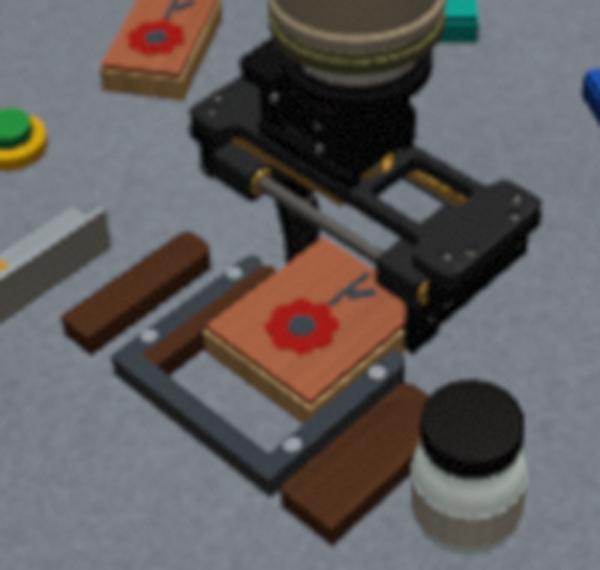

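The block is well inside the opening and the fingers are just short of the mouth. I'll open, back straight off, shut the fingers, then push from behind.

Emit:
jog_arm:
  plan:
    - [0,0,0,0,0,0,1]
    - [0,0,0,0,0,0,1]
    - [0,0,0,0,0,0,1]
    - [0,0,0,15,0,0,1]
    - [0,0,0,32,0,0,1]
    - [0,0,0,42,0,0,1]
    - [0,0,0,42,0,0,-1]
    - [0,0,0,42,0,0,-1]
    - [0,0,0,42,0,0,-1]
    - [0,0,0,42,0,0,-1]
    - [0,0,0,42,0,0,-1]
    - [0,0,0,42,0,0,-1]

```text
time: 7.05
ee_pos: [0.5701, 0.0372, 0.0055]
eef_rot: [0.072, 0.997, -0.0, -0.0]
ft_force: [-0.1, 0.2, 0.1]
width: 0.0471
grip_force: 0.0
```

Emit:
jog_arm:
  plan:
    - [0,0,0,0,0,0,-1]
    - [0,0,0,0,0,0,-1]
    - [0,0,0,0,0,0,-1]
    - [0,0,0,0,0,0,-1]
    - [0,0,0,0,0,0,-1]
    - [0,0,0,-8,0,0,-1]
    - [0,0,0,-14,0,0,-1]
    - [0,0,0,-19,0,0,-1]
    - [0,0,0,-24,0,0,-1]
    - [0,0,0,-29,0,0,-1]
    - [0,0,0,-34,0,0,-1]
    - [0,0,0,-34,0,0,-1]

```text
time: 8.25
ee_pos: [0.6045, 0.0321, 0.0055]
eef_rot: [0.072, 0.997, -0.0, 0.001]
ft_force: [-0.4, 0.1, 0.3]
width: 0.0004
grip_force: 0.0
```

Emit:
jog_arm:
  plan:
    - [0,0,0,-5,0,0,-1]
    - [0,0,0,-9,0,0,-1]
    - [0,0,0,-12,0,0,-1]
    - [0,0,0,-14,0,0,-1]
    - [0,0,0,-14,0,0,-1]

```text
time: 8.75
ee_pos: [0.6179, 0.0302, 0.0055]
eef_rot: [0.072, 0.997, -0.0, 0.0]
ft_force: [-0.6, 0.2, -0.3]
width: 0.0005
grip_force: 0.2
```

Emit:
jog_arm:
  plan:
    - [0,0,0,-2,0,0,-1]
    - [0,0,0,-3.5,0,0,-1]
    - [0,0,0,-4.5,0,0,-1]
    - [0,0,0,-5,0,0,-1]

```text
time: 9.15
ee_pos: [0.6221, 0.0297, 0.0055]
eef_rot: [0.072, 0.997, 0.0, -0.0]
ft_force: [-6.4, 0.5, 3.4]
width: 0.0005
grip_force: 3.1
```

```bash
python3 go.py 623 29.5 5.5 81.7; python3 - <<'E'
from bench import camera
from fit import *
c=camera("scene"); np.savez("scene4.npz",**c); im=c["image"][190:380,200:400,::-1]
cv2.imwrite("pics/s4.png",cv2.resize(im,None,fx=3,fy=3,interpolation=cv2.INTER_CUBIC))
E
```

```text
t 9.15 pos [622.1  29.7   5.5] yaw 81.7 F [-6.4  0.5  3.4] w 0.4862622217609711
rotvec [ 0.0001 -0.0007  0.    ] shift [-0.9 -0.   0. ]
```

View pics/s4.png

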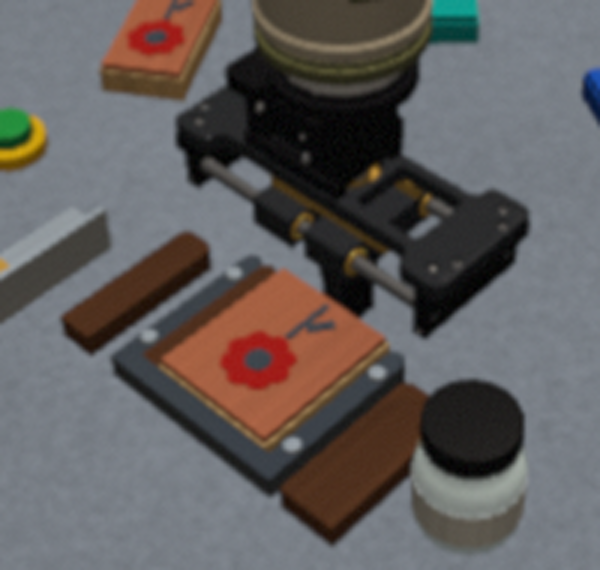

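The picture shows the block against the back bar (front edge at crop (165,360)–(268,440)), and the force is rising to about 6 N. One more firm nudge to seat it.

Emit:
jog_arm:
  plan:
    - [0,0,0,-1,0,0,-1]
    - [0,0,0,-1.5,0,0,-1]
    - [0,0,0,-1.5,0,0,-1]

```text
time: 9.5
ee_pos: [0.6221, 0.0297, 0.0055]
eef_rot: [0.072, 0.997, 0.0, -0.002]
ft_force: [-12.6, 1.7, 9.3]
width: 0.0003
grip_force: 6.2
```

The TCP didn't move while the force doubled, so the block is solidly home. I'll back off, rise, and locate the button more precisely.

Emit:
jog_arm:
  plan:
    - [0,0,0,5,0,0,-1]
    - [0,0,0,20,0,0,-1]
    - [0,0,0,30,0,0,-1]
    - [0,0,0,35,0,-40,-1]
    - [0,0,0,35,0,-85,-1]
    - [0,0,0,35,0,-115,-1]
    - [0,0,0,35,0,-115,-1]
    - [0,0,0,35,0,-115,-1]

```text
time: 10.3
ee_pos: [0.5897, 0.0346, 0.1211]
eef_rot: [0.072, 0.997, 0.0, 0.001]
ft_force: [0.2, 0.3, -0.4]
width: 0.0
grip_force: 0.0
```

```bash
cat > btn.py <<'E'
from fit import *
from bench import camera
for n in("top","scene"):
    c=camera(n); np.savez(n+"5.npz",**c)
    hsv=cv2.cvtColor(c["image"],cv2.COLOR_RGB2HSV); h,s,v=cv2.split(hsv); P=cloud(c)
    near=np.hypot(P[...,0]-.625,P[...,1]+.234)<.05
    for k,m,z in(("green",(h>50)&(h<80)&(s>100)&near,.023),("all",(s>100)&near,.012)):
        q=np.argwhere(m)[:,::-1]; w=atz(c,q,z)*1000; print(n,k,len(q),"mean",w.mean(0).round(1),"range",w.min(0).round(0),w.max(0).round(0),"zmed",(np.median(P[m][:,2])*1000).round(1))
E
python3 btn.py; sed -i 's/"chase":(chase/"c":(chase/;s/("block","chase","spare")/("block",)/' run1.py; python3 run1.py 5 "(.681,.021,-.144)"; python3 go.py 625 -234 60 81.7
```

```text
top green 130 mean [ 622.4 -236.    23. ] range [ 609. -250.   23.] [ 636. -223.   23.] zmed 22.8
top all 343 mean [ 622.7 -236.2   12. ] range [ 601. -259.   12.] [ 646. -213.   12.] zmed 15.1
scene green 152 mean [ 627.  -232.1   23. ] range [ 610. -249.   23.] [ 643. -215.   23.] zmed 22.8
scene all 391 mean [ 626.7 -232.6   12. ] range [ 601. -260.   12.] [ 653. -205.   12.] zmed 13.4
block top [ 681.9   21.3 -145.2] deg -8.32 cost 1219.0 3640.0
block scene [ 693.5   32.4 -153.4] deg -8.79 cost 1207.1 5330.0
t 10.4 pos [588.6  34.5 119.4] yaw 81.71 F [-0.4 -0.  -0.9] w 0.5808275977681634
rotvec [-0.0004 -0.0013  0.0002] shift [ -74.8 -260.4   59.4]
```

Emit:
jog_arm:
  plan:
    - [0,0,0,-74,-261,50,-1]
    - [0,0,0,-74,-261,50,-1]
    - [0,0,0,-74,-261,50,-1]
    - [0,0,0,-74,-261,50,-1]
    - [0,0,0,-74,-261,50,-1]
    - [0,0,0,-74,-261,50,-1]
    - [0,0,0,-74,-261,50,-1]
    - [0,0,0,-74,-261,80,-1]
    - [0,0,0,-74,-261,80,-1]
    - [0,0,0,-74,-261,80,-1]

```text
time: 11.4
ee_pos: [0.6242, -0.2332, 0.0397]
eef_rot: [0.072, 0.997, 0.0, -0.001]
ft_force: [-0.2, -0.0, 0.8]
width: 0.0005
grip_force: 0.0
```

```bash
python3 go.py 624 -235 24 81.7;
```

```text
t 11.4 pos [ 624.2 -233.2   39.7] yaw 81.77 F [-0.2 -0.   0.8] w 0.45335132721969246
rotvec [ 0.0006 -0.0025  0.0012] shift [-0.1 -1.8 15.7]
```

Emit:
jog_arm:
  plan:
    - [0,0,0,0,-1.8,12,-1]
    - [0,0,0,0,-1.8,16,-1]
    - [0,0,0,0,-1.8,19,-1]
    - [0,0,0,0,-1.8,22,-1]
    - [0,0,0,0,-1.8,24,-1]
    - [0,0,0,0,-1.8,25,-1]
    - [0,0,0,0,-1.8,25,-1]
    - [0,0,0,0,-1.8,25,-1]

```text
time: 12.2
ee_pos: [0.6245, -0.2361, 0.0165]
eef_rot: [0.072, 0.997, 0.0, -0.0]
ft_force: [-6.2, 3.0, 10.1]
width: 0.0001
grip_force: 5.2
```

Emit:
jog_arm:
  plan:
    - [0,0,0,0,0,1,-1]
    - [0,0,0,0,0,1,-1]
    - [0,0,0,0,0,1,-1]

```text
time: 12.5
ee_pos: [0.6246, -0.2362, 0.0163]
eef_rot: [0.072, 0.997, 0.0, 0.0]
ft_force: [-8.0, 3.2, 17.8]
width: 0.0001
grip_force: 8.9
```

Emit:
jog_arm:
  plan:
    - [0,0,0,0,0,-10,-1]
    - [0,0,0,0,0,-40,-1]
    - [0,0,0,0,0,-80,-1]
    - [0,0,0,0,0,-110,-1]
    - [0,0,0,0,0,-110,-1]
    - [0,0,0,80,0,-110,-1]
    - [0,0,0,120,0,-110,-1]
    - [0,0,0,120,0,-110,-1]
    - [0,0,0,120,0,-110,-1]
    - [0,0,0,120,0,-110,-1]

```text
time: 13.5
ee_pos: [0.5062, -0.2188, 0.1246]
eef_rot: [0.072, 0.997, 0.0, 0.001]
ft_force: [0.3, 0.2, -0.1]
width: 0.0007
grip_force: 0.0
```

```bash
python3 btn.py; python3 - <<'E'
import numpy as np,cv2
c=np.load("top5.npz"); cv2.imwrite("pics/t6.png",cv2.resize(c["image"][110:280,130:450,::-1],(800,425),interpolation=cv2.INTER_CUBIC))
E
```

```text
top green 131 mean [ 622.2 -235.8   23. ] range [ 609. -250.   23.] [ 636. -223.   23.] zmed 22.4
top all 344 mean [ 622.6 -236.1   12. ] range [ 601. -259.   12.] [ 646. -213.   12.] zmed 15.3
scene green 153 mean [ 626.9 -232.2   23. ] range [ 610. -249.   23.] [ 643. -215.   23.] zmed 22.8
scene all 393 mean [ 626.7 -232.7   12. ] range [ 601. -260.   12.] [ 653. -205.   12.] zmed 13.4
```

View pics/t6.png

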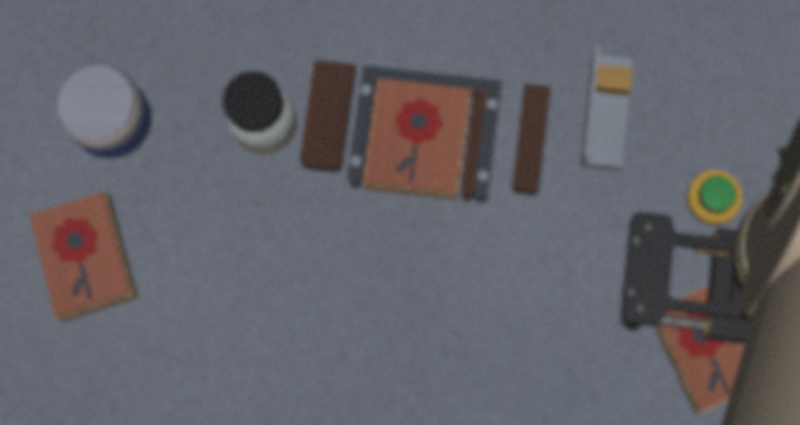

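The block sits home in the chase at crop (418,138), and its rear edge is level with the mouth. The button is up again (top at about 23 mm), the bystanders haven't moved, and the arm is clear. Handing in.

```bash
python3 -c "
from bench import order
print(order.close_job())"
```

```text
the job is handed in; nothing more can be done
None
```

The 82 mm block is fully home against the back bar beside the thin spacer, the start button was then pressed fully down and came back up, and the job was handed in after about 14 s of robot time.

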